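# Clamp the adapter plate on the lab shaker

### The job

Put the blue slotted adapter plate flat on the shaker's deck and slide it in under the clamp ring, its slot around the stud, gently until it is flush against the red fence. Then screw the knurled ring down clockwise until you feel the resistance start to rise, give it only a little more, about a tenth of a turn, and let go. Leave everything else on the bench alone.

Things in the scene. Friction and masses are not known exactly. Their poses are not given: they have to be found in the camera images.
- stud (a point): the axis of the shaker's threaded stud at deck level. The shaker is a fixed white box with a bare aluminium deck (level, 60 mm above the bench) and a stud 14 mm thick. Its x axis is the direction in which the plate is slid in (away from the robot, towards the red fence), z is up. The deck reaches 190 mm from the stud towards the robot (-x) and 85 mm to either side (y)
- shaker: the same shaker; origin on the bench straight under the stud, axes as stud
- fence: low red fence across the deck, 18 mm high and 110 mm long; origin at the middle of the foot of its near face, 38 mm beyond the stud axis. Rigid
- ring: knurled dark steel clamp ring, 44 mm diameter, 34 mm tall, already started on the stud's thread; origin on its axis half-way up, z up; an orange mark on its top shows its x axis. Clockwise from above it goes down 4 mm per turn (thread drag about 0.04 Nm) and it stays where it is left. Gripped at or a little above half height, finger tips reaching 19 mm lower clear the plate
- stud_top (a point): top of the stud, 62 mm above the deck. About the clamping: a sprung rubber-faced pad, 38 mm across, hangs under the ring and turns with it. It starts a few mm above a plate that is in place: the ring runs free for 0.3 to 0.8 turn (it varies) until the pad meets the plate; from there the resisting torque rises steadily, by roughly 0.15 Nm per radian, and the clamping force by about 13 N per radian
- plate: loose blue adapter plate, 148 x 120 mm, 10 mm thick, 0.3 kg (varies), with two rows of low tube caps and a black upright grip rib. Origin on its underside at the point that stands on the stud axis when the plate is home. Its x axis points to the open end of its slot (22 mm wide, centred on y = 0, open at x = +38 mm, closed end at x = -15 mm); the plate spans x = -110 to +38 mm and y = -60 to +60 mm
- plate_grip (a point): grasp point of the plate: on its black rib, which is 36 mm long (plate x), 12 mm thick (plate y) and stands 35 mm above the plate's top. This point lies 85 mm from the plate's origin along -x and 34 mm above its underside (24 mm above its top face); axes as the plate's
- amber_bottle: bystander: amber glass bottle with black cap, 60 mm across, 130 mm tall; origin under its base
- white_jar: bystander: white jar with red lid, 60 mm across, 70 mm tall; origin under its base
- spare_ring: bystander: spare bare steel ring lying on the bench, 44 mm across, 20 mm tall; not used; origin under its centre
- screwdriver: bystander: screwdriver, 160 mm long, lying on the bench
- beaker: bystander: clear open beaker, 66 mm across, 85 mm tall; origin under its base
- tip_box: bystander: blue pipette-tip box 120 x 80 x 56 mm; origin under its centre
Not all that is in view belongs to the job. Several things look just like the plate: the one meant starts farthest from the robot's base.

How it is judged:
By the outcome, as a careful person would: the job done as asked, in the order asked, and still so for the second after the job is handed in, with the robot touching nothing.
It also fails if it takes over 64 s, if anything falls off the work surface, if the arm or the gripper's body presses on something with over 40 N, if the wrist force passes 120 N, or if a joint passes its speed limit or range.

### The arm

A 6-joint arm with a two-finger parallel gripper is mounted at the origin on the work surface. World frame = base frame: x ahead of the robot, y to its left, z up, the work surface at z = 0. Lengths are in m, angles in rad, forces in N, time in s.
With the tool pointing down it reaches from about 0.275 to 0.85 m from the base axis. Payload 5.2 kg.
Tool frame: the origin (TCP) lies at the very end of the fingers, on their centre line; the grasp point (between the pads) lies 19 mm behind it; z points along the fingers, y is the direction in which the jaws open and shut (so a half turn about z gives the same grasp; the last joint's range is limited). The gripper opens to 85 mm and grips with 20 to 120 N. Pads are 22 mm wide; open, the fingers measure 114 mm over their backs; the gripper's body (76 mm by 85 mm) begins 54 mm behind the grasp point. The pads swing forward as they close: fully open they stand 13 mm farther back than shut.
Start: joints at [0.906, 0.259, 1.535, -0, 1.348, -0.203], TCP at [0.245, 0.492, 0.231] pointing down, gripper open.
Joint ranges: [-3.14, 3.14], [-0.91, 2.08], [0.19, 2.58], [-1.22, 4.36], [0.22, 2.71], [-3.12, 3.12]. Speed limits (rad/s): [2.57, 2.57, 3.14, 3.14, 3.14, 3.14].

### API

Orientations are given as a rotation vector (axis times angle).
In Python, from workcell import r, viewer, workorder, spotter gives the robot as it stands.
- The arm moves only by the shell command python3 -m inch 'ROWS'. ROWS is JSON, a list of rows, each an object of numbers: "tx", "ty", "tz": the shift along the tool's x, y, z in mm; "wx", "wy", "wz": the turn, a rotation vector about the tool's x, y, z in rad; "jaw": the closure, from 0 (fully open) to 1 (shut). A call has 1 to 20 rows; each row shifts and turns the pose as measured when the row begins, along the tool's axes as they then stand; what a row does not reach is not made up. A row lasts 1/12 s, in which the tool goes at most 41.7 mm and 7.16 degrees, less where a joint would pass 70% of its speed; a pose out of reach is approached as far as the arm can. A call with a gripper value outside its range is refused whole. The fingers move at their own pace and stop on an object; the grip force is fixed at half the most. Time passes only in rows, so rows that do not move let the fingers close. It gives the time, the measured TCP pose, the force and the opening at its end, in the units of the state.
- r.sense(): the state, without advancing time (a new reading comes with each control period).
- viewer.read_camera(name): name is "scene" or "top" or "wrist"; returns the picture (480x640x3 uint8, red, green, blue); there is no depth.
- viewer.camera_params(name): a dict with "camera_matrix" (3x3 intrinsics, pixels), "R" (3x3) and "t" (3): a world point X has camera coordinates R X + t; the wrist camera has in their place "hand_eye" (4x4, takes a point from camera to tool coordinates, whose origin is the TCP and whose axes are the flange's). Camera axes: x right, y down, z forward; pixel columns grow to the right and rows downward; lengths in m; the calibration is good to about 2 mm. A picture is of the moment at which its call begins: read the wrist's pose just before it. camera_params takes no time and is no camera call.
- workorder.close_job(): hands the job in, once; it reports no verdict.
Trained networks look in the newest picture that a camera, given by its name, has taken for a name from the list of things; names that differ only in an ending like _2 or _b are one class to them, and where a whole thing is asked for, a point or a joint stands for the part that bears it (a point fixed in the world has none). Each returns a list of dicts, best first, with "score" (0 to 1); they miss things now and then, are a little off and sometimes report something else, mostly with a low value. They report only what shows in the picture. A call takes as long as a camera call. They do not tell look-alikes from the thing itself.
- spotter.search_frame(label, camera): "bbox" ([left, top, right, bottom] in pixels, round what is visible of it).
- spotter.trace(label, camera): "mask" (480x640 bool, what is visible of it) and "bbox" ([left, top, right, bottom] in pixels, round what is visible of it).
- spotter.pinpoint(label, camera): "point" ([column, row] in pixels: a listed point, or the origin of a listed thing).
The state is a dict: "time_s": time; "qpos": joint angles; "qvel": joint speeds; "tau": joint torques, N m; "eef_pos": TCP position; "ee_rot": TCP orientation; "wrist_force": force on the tool from outside, world axes, zero at the start; "ft_torque": the same for the moment, N m; "width": opening from 0.0 (shut) to 1.0 (fully open).
Only numpy, scipy, OpenCV 4.12 (cv2) and the standard library are available. Lean on these libraries where they do the work, as an engineer would, in place of code of your own. Each camera call takes 0.05 s, during which the arm holds its last target. There are 200 camera calls.

## Working session

There is one attempt and no reset: what is moved stays moved. The work goes in short steps, Python scripts to look and compute and a shell command to move; the robot and the scene stay as the last step left them, time stands still between calls to the robot, and variables do not carry over. Pictures are saved under pics/ and viewed, on a budget of 10 in all, crops included, one or two more only if the job needs it, and the job is handed in when it is done.

```bash
ls; mkdir -p pics; cat > h.py <<'E'
import numpy as np, cv2
from scipy.spatial.transform import Rotation as Ro
from workcell import r, viewer, workorder, spotter
def cam(name):
    p=viewer.camera_params(name); K=np.array(p["camera_matrix"])
    if "hand_eye" in p:
        s=r.sense(); T=np.eye(4); T[:3,:3]=Ro.from_rotvec(s["ee_rot"]).as_matrix(); T[:3,3]=s["eef_pos"]
        M=np.linalg.inv(T@np.array(p["hand_eye"])); return K,M[:3,:3],M[:3,3]
    return K,np.array(p["R"]),np.array(p["t"])
def ray(c,px,z):
    K,R,t=c; d=R.T@np.linalg.inv(K)@[px[0],px[1],1]; o=-R.T@t
    return o+d*(z-o[2])/d[2]
def proj(c,X):
    K,R,t=c; u=K@(R@np.array(X)+t); return u[:2]/u[2]
def tri(obs):
    A=np.zeros((3,3));b=np.zeros(3)
    for (K,R,t),px in obs:
        d=R.T@np.linalg.inv(K)@[px[0],px[1],1]; d/=np.linalg.norm(d); P=np.eye(3)-np.outer(d,d); A+=P;b+=P@(-R.T@t)
    return np.linalg.solve(A,b)
def save(n,im): cv2.imwrite("pics/"+n+".png",im[:,:,::-1])
E
python3 - <<'E'
from h import *
np.set_printoptions(precision=4,suppress=True)
ims={}
for c in ["scene","top"]:
    ims[c]=viewer.read_camera(c); save(c+"0",ims[c])
    k=cam(c); print(c,"cam at",-k[1].T@k[2])
    for l in ["stud","stud_top","ring","fence","plate","plate_grip"]:
        print(l,[(np.round(d["point"],1),round(d["score"],2)) for d in spotter.pinpoint(l,c)][:5])
print(r.sense())
E
```

```text
pics
scene cam at [1.1955 0.4173 1.0953]
stud [(array([273.8, 253.5]), 0.83)]
stud_top [(array([268.4, 238.1]), 0.89)]
ring [(array([265.7, 243.2]), 0.8)]
fence [(array([271.1, 270.3]), 0.71), (array([260. , 267.2]), 0.6)]
plate [(array([422.3, 331.2]), 0.92), (array([335.8, 175.4]), 0.86), (array([457.6, 239.1]), 0.78)]
plate_grip [(array([483.7, 255.8]), 0.9), (array([448.3, 295.2]), 0.87)]
top cam at [0.3223 0.0295 1.1137]
stud [(array([355.3, 210.4]), 0.88), (array([351.3, 191.3]), 0.35)]
stud_top [(array([355.8, 198.9]), 0.95)]
ring [(array([351.9, 204.6]), 0.72), (array([353.1, 191.2]), 0.56)]
fence [(array([348.1, 191.6]), 0.74)]
plate [(array([228.3, 357.4]), 0.95), (array([385.2, 352.5]), 0.93), (array([204.8, 243. ]), 0.78)]
plate_grip [(array([192.4, 348.6]), 0.83), (array([198.8, 280.2]), 0.75), (array([416.4, 330.3]), 0.55)]
{'time_s': 0.7, 'qpos': array([ 0.9062,  0.2585,  1.535 ,  0.    ,  1.348 , -0.2028]), 'qvel': array([ 0.0013,  0.0007,  0.0014, -0.0004, -0.0006,  0.0011]), 'tau': array([ -0.0008, -44.5772, -29.0846,  -0.0002,   0.0004,  -0.    ]), 'eef_pos': array([0.245 , 0.4924, 0.2314]), 'ee_rot': array([0.719 , 3.0582, 0.0001]), 'wrist_force': array([-0.4224, -0.8008, -0.0437]), 'ft_torque': array([-0.0071, -0.0113, -0.0237]), 'width': 1.0012621497870127}
```

View pics/top0.png

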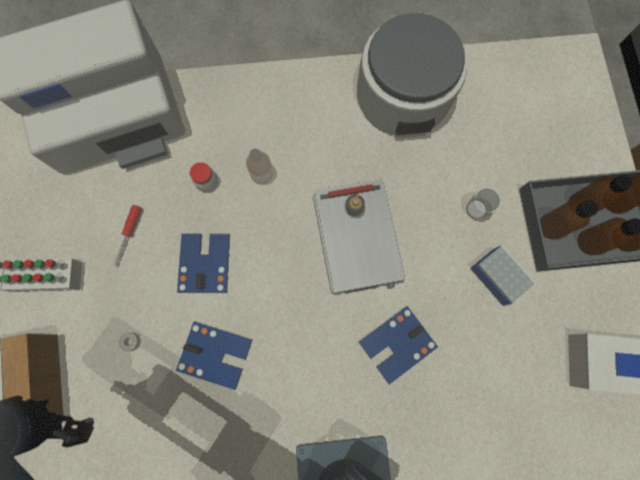

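View pics/scene0.png

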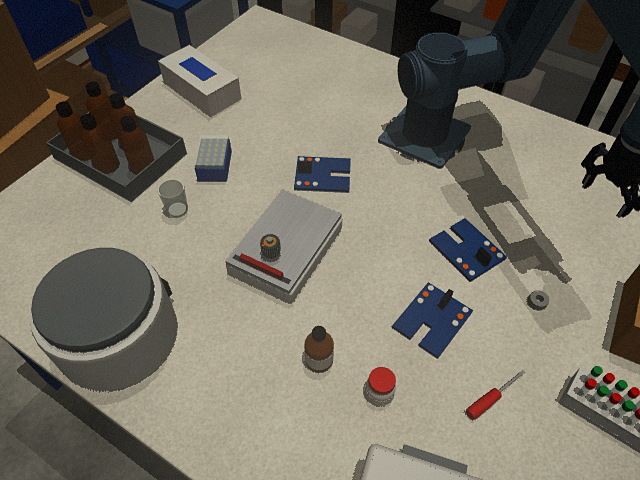

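Top view: three blue plates; the one at (204,263) is farthest from the base (348,460), slot facing away. The shaker deck is at (358,238), with the ring at (355,203) and the fence at (350,190). Next I'll work out the geometry.

```bash
python3 - <<'E'
from h import *
np.set_printoptions(precision=4,suppress=True)
cs,ct=cam("scene"),cam("top")
print("plateO",ray(ct,(204.8,243),0),ray(cs,(422.3,331.2),0))
print("grip",ray(ct,(198.8,280.2),.034),ray(cs,(448.3,295.2),.034),tri([(ct,(198.8,280.2)),(cs,(448.3,295.2))]))
print("studtop",tri([(ct,(355.8,198.9)),(cs,(268.4,238.1))]),ray(ct,(355.8,198.9),.122),ray(cs,(268.4,238.1),.122))
print("stud",ray(ct,(355.3,210.4),.06),ray(cs,(273.8,253.5),.06))
print("ring",tri([(ct,(351.9,204.6)),(cs,(265.7,243.2))]))
im={c:viewer.read_camera(c) for c in("top","scene")}
def yaw(P):
    rr=cv2.minAreaRect((P*1000).astype(np.float32)); B=cv2.boxPoints(rr)/1000
    e=[B[1]-B[0],B[2]-B[1]]
    return B.mean(0),[(np.linalg.norm(v),np.degrees(np.arctan2(v[1],v[0]))) for v in e],B
for c,k in(("top",ct),("scene",cs)):
  for l,z in(("fence",.078),("plate",.01),("shaker",.06)):
    for d in spotter.trace(l,c)[:4]:
        ct_,_=cv2.findContours(d["mask"].astype(np.uint8),cv2.RETR_EXTERNAL,cv2.CHAIN_APPROX_NONE)
        if not ct_: continue
        q=max(ct_,key=cv2.contourArea)[:,0]
        P=np.array([ray(k,p,z)[:2] for p in q])
        m,e,B=yaw(P); print(c,l,round(d["score"],2),m,np.round(e,3).tolist())
# deck edges by lines in top
g=cv2.cvtColor(im["top"],cv2.COLOR_RGB2GRAY)[175:300,305:415]
for x0,y0,x1,y1 in cv2.createLineSegmentDetector().detect(g)[0][:,0]:
    if np.hypot(x1-x0,y1-y0)>30:
        a=ray(ct,(x0+305,y0+175),.06);b=ray(ct,(x1+305,y1+175),.06);v=b-a;print("line",a[:2],b[:2],np.degrees(np.arctan2(v[1],v[0])))
g=cv2.cvtColor(im["top"],cv2.COLOR_RGB2GRAY)[225:300,170:240]
for x0,y0,x1,y1 in cv2.createLineSegmentDetector().detect(g)[0][:,0]:
    if np.hypot(x1-x0,y1-y0)>14:
        a=ray(ct,(x0+170,y0+225),.01);b=ray(ct,(x1+170,y1+225),.01);v=b-a;print("pl",a[:2],b[:2],np.degrees(np.arctan2(v[1],v[0])))
p=viewer.camera_params("wrist");print(p["hand_eye"],p["camera_matrix"])
E
```

```text
plateO [0.595  0.2875 0.    ] [0.5819 0.2867 0.    ]
grip [0.4967 0.2981 0.034 ] [0.4872 0.2989 0.034 ] [0.4944 0.2979 0.0431]
studtop [ 0.6318 -0.0898  0.1274] [ 0.6337 -0.0909  0.122 ] [ 0.6285 -0.0921  0.122 ]
stud [ 0.6242 -0.0937  0.06  ] [ 0.6221 -0.0872  0.06  ]
ring [ 0.6305 -0.0899  0.1037]
top fence 0.54 [ 0.6714 -0.0855] [[0.10999999940395355, -85.91999816894531], [0.02199999988079071, 4.079999923706055]]
top plate 0.9 [0.5433 0.2902] [[0.15000000596046448, -5.840000152587891], [0.125, 84.16000366210938]]
top plate 0.87 [ 0.2998 -0.1609] [[0.15199999511241913, -61.13199996948242], [0.12200000137090683, 28.868000030517578]]
top shaker 0.65 [ 0.5608 -0.0917] [[0.17800000309944153, -85.61100006103516], [0.26600000262260437, 4.388999938964844]]
scene fence 0.85 [ 0.677  -0.0838] [[0.11299999803304672, -87.13099670410156], [0.019999999552965164, 2.86899995803833]]
scene plate 0.97 [0.5401 0.2929] [[0.17000000178813934, -6.665999889373779], [0.12399999797344208, 83.33399963378906]]
scene plate 0.68 [0.3225 0.2773] [[0.12600000202655792, -22.857999801635742], [0.15399999916553497
[... 464 characters left out ...]
384 -0.019 ] -175.47299739867742
line [ 0.5646 -0.1829] [ 0.4599 -0.1908] -175.70921203812514
pl [0.6053 0.2226] [0.4651 0.2374] 174.00441956074192
pl [0.6125 0.292 ] [0.5676 0.2973] 173.30009960974908
pl [0.4805 0.3602] [0.6237 0.3437] -6.568898805877249
pl [0.4636 0.2403] [0.4761 0.3584] 83.9760679640237
pl [0.566  0.2782] [0.6167 0.2738] -4.906805547780407
pl [0.624  0.3413] [0.62   0.2975] -95.2095859127351
pl [0.6169 0.2726] [0.6115 0.2258] -96.54211081171593
[[-0.0007 -0.9615 -0.2746  0.0699]
 [ 1.     -0.0006 -0.0003  0.0001]
 [ 0.0001 -0.2746  0.9615 -0.1418]
 [ 0.      0.      0.      1.    ]] [[330.764    0.     319.7753]
 [  0.     330.764  236.4354]
 [  0.       0.       1.    ]]
```

```bash
cat >> h.py <<'E'
def togo(x,y,z,yaw):
    """yaw: world direction of tool x, deg. prints tool-frame shift mm and wz"""
    s=r.sense(); R=Ro.from_rotvec(s["ee_rot"]).as_matrix()
    d=R.T@(np.array([x,y,z])-s["eef_pos"])*1000
    Rt=np.column_stack([[np.cos(np.radians(yaw)),np.sin(np.radians(yaw)),0],[np.sin(np.radians(yaw)),-np.cos(np.radians(yaw)),0],[0,0,-1]])
    print("togo mm",np.round(d,1),"rot",np.round(Ro.from_matrix(R.T@Rt).as_rotvec(),3),"t",s["time_s"],"q6",round(s["qpos"][5],3),"F",np.round(s["wrist_force"],1),"T",np.round(s["ft_torque"],2),"w",round(s["width"],3))
E
python3 -m inch '[{"tx":-25,"ty":-5,"tz":6,"jaw":0.4},{"tx":-31,"ty":-7,"tz":8,"jaw":0.4},{"tx":-31,"ty":-7,"tz":8,"jaw":0.4},{"tx":-31,"ty":-7,"tz":8,"jaw":0.4},{"tx":-31,"ty":-7,"tz":8,"jaw":0.4},{"tx":-31,"ty":-7,"tz":8,"jaw":0.4},{"tx":-31,"ty":-7,"tz":8,"jaw":0.4},{"tx":-31,"ty":-7,"tz":8,"jaw":0.4},{"wz":-0.12,"jaw":0.4},{"wz":-0.12,"jaw":0.4},{"wz":-0.12,"jaw":0.4},{"jaw":0.4}]'
python3 - <<'E'
from h import *
togo(.4925,.296,.15,174)
c=cam("wrist");save("w1",viewer.read_camera("wrist"))
for l in("plate_grip","plate"):
    for d in spotter.pinpoint(l,"wrist")[:3]: print(l,d["score"],d["point"],ray(c,d["point"],.034 if l!="plate" else 0))
    print("exp",proj(c,(.4925,.296,.034)),proj(c,(.577,.287,0)))
for d in spotter.trace("plate","wrist")[:1]:
    q=max(cv2.findContours(d["mask"].astype(np.uint8),cv2.RETR_EXTERNAL,cv2.CHAIN_APPROX_NONE)[0],key=cv2.contourArea)[:,0]
    print(d["bbox"],cv2.minAreaRect(np.array([ray(c,p,.01)[:2]*1000 for p in q],np.float32)))
E
```

```text
togo mm [-309.1  -65.6   81.3] rot [-0.    -0.    -0.357] t 1.1 q6 -0.203 F [-0.1  0.2  0.1] T [0.03 0.05 0.03] w 1.003
plate_grip 0.73 [225.6, 345.4] [0.33911576 0.3216542  0.034     ]
exp [269.50491056 445.00572286] [295.39440337 467.40965971]
exp [269.50491056 445.00572286] [295.39440337 467.40965971]
[127.3, 287.7, 259.1, 376.6] ((335.3748779296875, 319.395263671875), (70.07889556884766, 125.41940307617188), 63.508121490478516)$[0]: bad value
```

View pics/w1.png

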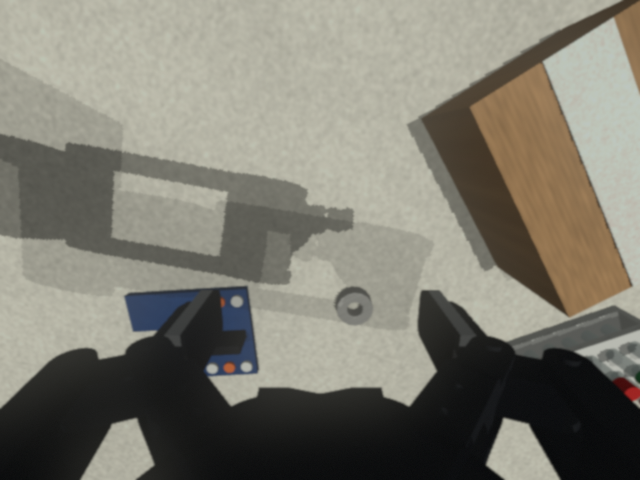

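The wrist view still shows the start pose (neighbouring plate at (195,330), spare ring at (354,305)). The row was refused, so I'm checking the format.

```bash
python3 -m inch '[{"tx":-25,"ty":-5,"tz":6,"wx":0,"wy":0,"wz":0,"jaw":0.4}]'; python3 -m inch '[{"tx":-25,"ty":-5,"tz":6}]'; python3 -m inch --help | head -20
```

```text
time_s: 1.38
eef_pos: [0.2632, 0.479, 0.2264]
ee_rot: [-0.714, -3.059, -0.005]
wrist_force: [0.2, -0.2, -0.1]
width: 0.884$[0]: bad value
invalid input: not JSON, or not a number
```

```bash

python3 -m inch '[{"tx":-32,"ty":-7,"tz":8,"wx":0,"wy":0,"wz":0,"jaw":0.4},{"tx":-34,"ty":-7,"tz":8,"wx":0,"wy":0,"wz":0,"jaw":0.4},{"tx":-34,"ty":-7,"tz":8,"wx":0,"wy":0,"wz":0,"jaw":0.4},{"tx":-34,"ty":-7,"tz":8,"wx":0,"wy":0,"wz":0,"jaw":0.4},{"tx":-34,"ty":-7,"tz":8,"wx":0,"wy":0,"wz":0,"jaw":0.4},{"tx":-34,"ty":-7,"tz":8,"wx":0,"wy":0,"wz":0,"jaw":0.4},{"tx":-34,"ty":-7,"tz":8,"wx":0,"wy":0,"wz":0,"jaw":0.4},{"tx":-34,"ty":-7,"tz":8,"wx":0,"wy":0,"wz":0,"jaw":0.4},{"tx":0,"ty":0,"tz":0,"wx":0,"wy":0,"wz":-0.12,"jaw":0.4},{"tx":0,"ty":0,"tz":0,"wx":0,"wy":0,"wz":-0.12,"jaw":0.4},{"tx":0,"ty":0,"tz":0,"wx":0,"wy":0,"wz":-0.12,"jaw":0.4},{"tx":0,"ty":0,"tz":0,"wx":0,"wy":0,"wz":0,"jaw":0.4}]'
cat > w.py <<'E'
from h import *
import sys
togo(.4925,.296,.15,174)
c=cam("wrist");save(sys.argv[1],viewer.read_camera("wrist"))
for l in("plate_grip","plate"):
    for d in spotter.pinpoint(l,"wrist")[:3]: print(l,d["score"],d["point"],ray(c,d["point"],.034 if l!="plate" else 0))
print("exp",proj(c,(.4925,.296,.034)),proj(c,(.577,.287,0)))
for d in spotter.trace("plate","wrist")[:1]:
    q=max(cv2.findContours(d["mask"].astype(np.uint8),cv2.RETR_EXTERNAL,cv2.CHAIN_APPROX_NONE)[0],key=cv2.contourArea)[:,0]
    print(d["bbox"],cv2.minAreaRect(np.array([ray(c,p,.01)[:2]*1000 for p in q],np.float32)))
E
python3 w.py w2
```

```text
time_s: 2.38
eef_pos: [0.4948, 0.2987, 0.158]
ee_rot: [0.132, 3.136, 0.008]
wrist_force: [0.1, -0.6, 0.5]
width: 0.601
togo mm [ 2.1 -2.9  8. ] rot [0.005 0.002 0.021] t 2.3833 q6 -1.14 F [ 0.1 -0.6  0.5] T [-0.    0.03 -0.05] w 0.601
plate_grip 0.75 [316.4, 229.2] [0.49472721 0.29657581 0.034     ]
plate_grip 0.59 [332.8, 11.9] [0.33919669 0.32174694 0.034     ]
plate 0.65 [313.5, 305.2] [0.58192779 0.2858263  0.        ]
exp [315.47259472 226.6684    ] [314.22700183 300.66613596]
[165.1, 1.2, 371.8, 114.8] ((337.6807556152344, 270.14727783203125), (147.98739624023438, 85.65911865234375), 67.48026275634766)
```

View pics/w2.png

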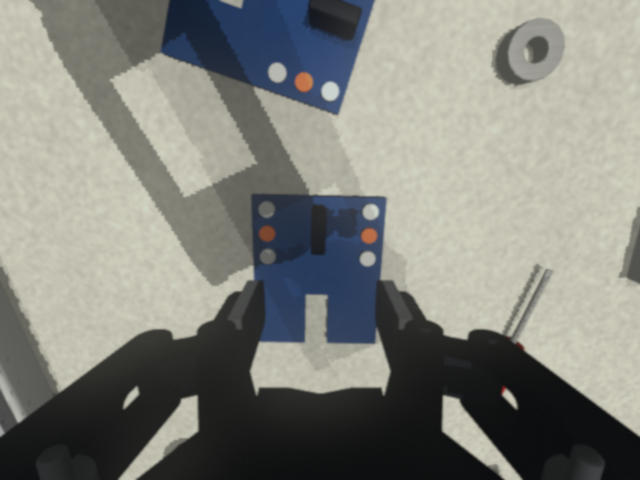

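The rib is at (318,230) and the jaws straddle it, matching the expected pixel to within about 3 px. Descending and gripping.

```bash

python3 -m inch '[{"tx":0.6,"ty":-2.5,"tz":25,"wx":0.005,"wy":0.002,"wz":0.02,"jaw":0.4},{"tx":0,"ty":0,"tz":32,"wx":0,"wy":0,"wz":0,"jaw":0.4},{"tx":0,"ty":0,"tz":32,"wx":0,"wy":0,"wz":0,"jaw":0.4},{"tx":0,"ty":0,"tz":30,"wx":0,"wy":0,"wz":0,"jaw":0.4},{"tx":0,"ty":0,"tz":10,"wx":0,"wy":0,"wz":0,"jaw":0.4},{"tx":0,"ty":0,"tz":0,"wx":0,"wy":0,"wz":0,"jaw":0.4}]'
python3 -c "
from h import *
togo(.494,.2963,.016,174)"
```

```text
time_s: 3.08
eef_pos: [0.4962, 0.3014, 0.0302]
ee_rot: [0.189, 3.124, 0.009]
wrist_force: [-0.0, 0.5, 0.1]
width: 0.602
togo mm [ 1.8 -5.4 14.1] rot [ 0.006  0.011 -0.016] t 3.0833 q6 -1.097 F [-0.   0.5  0.1] T [-0.04 -0.01  0.02] w 0.602
```

```bash

python3 -m inch '[{"tx":1.8,"ty":-5.4,"tz":5,"wx":0.006,"wy":0.011,"wz":-0.016,"jaw":0.4},{"tx":0,"ty":0,"tz":9,"wx":0,"wy":0,"wz":0,"jaw":0.4},{"tx":0,"ty":0,"tz":0,"wx":0,"wy":0,"wz":0,"jaw":0.4}]'
python3 -c "
from h import *
togo(.494,.2963,.016,174)"
```

```text
time_s: 3.33
eef_pos: [0.4948, 0.297, 0.0179]
ee_rot: [0.163, 3.135, 0.001]
wrist_force: [-0.3, 0.8, -0.4]
width: 0.597
togo mm [ 0.7 -0.8  1.9] rot [0.001 0.002 0.001] t 3.3333 q6 -1.119 F [-0.3  0.8 -0.4] T [-0.01  0.06  0.  ] w 0.597
```

```bash

python3 -m inch '[{"tx":0.7,"ty":-0.8,"tz":1.5,"wx":0,"wy":0,"wz":0,"jaw":0.4},{"tx":0,"ty":0,"tz":0,"wx":0,"wy":0,"wz":0,"jaw":1},{"tx":0,"ty":0,"tz":0,"wx":0,"wy":0,"wz":0,"jaw":1},{"tx":0,"ty":0,"tz":0,"wx":0,"wy":0,"wz":0,"jaw":1},{"tx":0,"ty":0,"tz":0,"wx":0,"wy":0,"wz":0,"jaw":1},{"tx":0,"ty":0,"tz":0,"wx":0,"wy":0,"wz":0,"jaw":1},{"tx":0,"ty":0,"tz":0,"wx":0,"wy":0,"wz":0,"jaw":1},{"tx":0,"ty":0,"tz":0,"wx":0,"wy":0,"wz":0,"jaw":1}]'
python3 -c "
from h import *
togo(.494,.2963,.016,174)"
```

```text
time_s: 4.0
eef_pos: [0.4965, 0.297, 0.0203]
ee_rot: [0.164, 3.129, 0.005]
wrist_force: [0.1, -0.8, -1.4]
width: 0.126
togo mm [ 2.5 -1.   4.3] rot [0.004 0.008 0.   ] t 4.0 q6 -1.12 F [ 0.1 -0.8 -1.4] T [-0.1  -0.07  0.07] w 0.126
```

```bash

python3 -m inch '[{"tx":0,"ty":0,"tz":-10,"wx":0,"wy":0,"wz":0,"jaw":1},{"tx":0,"ty":0,"tz":-20,"wx":0,"wy":0,"wz":0,"jaw":1},{"tx":0,"ty":0,"tz":-25,"wx":0,"wy":0,"wz":0,"jaw":1},{"tx":0,"ty":0,"tz":-25,"wx":0,"wy":0,"wz":0,"jaw":1},{"tx":0,"ty":0,"tz":-25,"wx":0,"wy":0,"wz":0,"jaw":1},{"tx":0,"ty":0,"tz":-25,"wx":0,"wy":0,"wz":0,"jaw":1},{"tx":0,"ty":-10,"tz":-15,"wx":0,"wy":0,"wz":0,"jaw":1},{"tx":0,"ty":-25,"tz":0,"wx":0,"wy":0,"wz":-0.05,"jaw":1},{"tx":0,"ty":-30,"tz":0,"wx":0,"wy":0,"wz":-0.05,"jaw":1},{"tx":0,"ty":-30,"tz":0,"wx":0,"wy":0,"wz":-0.05,"jaw":1},{"tx":0,"ty":-30,"tz":0,"wx":0,"wy":0,"wz":-0.02,"jaw":1},{"tx":0,"ty":-30,"tz":0,"wx":0,"wy":0,"wz":0,"jaw":1},{"tx":0,"ty":-20,"tz":0,"wx":0,"wy":0,"wz":0,"jaw":1},{"tx":0,"ty":0,"tz":0,"wx":0,"wy":0,"wz":0,"jaw":1},{"tx":0,"ty":0,"tz":0,"wx":0,"wy":0,"wz":0,"jaw":1}]'
python3 - <<'E'
from h import *
togo(.4645,-.103,.2,184.6)
c=cam("wrist");save("w3",viewer.read_camera("wrist"))
for l,z in(("stud_top",.122),("ring",.104),("stud",.06),("fence",.06)):
    for d in spotter.pinpoint(l,"wrist")[:2]: print(l,d["score"],d["point"],ray(c,d["point"],z))
print("exp",proj(c,(.630,-.0905,.122)))
E
```

```text
time_s: 5.25
eef_pos: [0.4892, 0.1153, 0.1775]
ee_rot: [-0.122, 3.137, 0.001]
wrist_force: [0.9, 0.3, -3.9]
width: 0.125
togo mm [  41.6 -215.7  -22.7] rot [ 0.     0.002 -0.002] t 5.25 q6 -1.64 F [ 0.9  0.3 -3.9] T [0.03 0.13 0.06] w 0.125
stud_top 0.74 [27.3, 413.4] [ 0.62702766 -0.0889447   0.122     ]
ring 0.89 [54.0, 387.9] [ 0.61954451 -0.0822808   0.104     ]
stud 0.79 [85.7, 361.7] [ 0.62911381 -0.08853807  0.06      ]
exp [ 25.82531389 416.54304965]
```

View pics/w3.png

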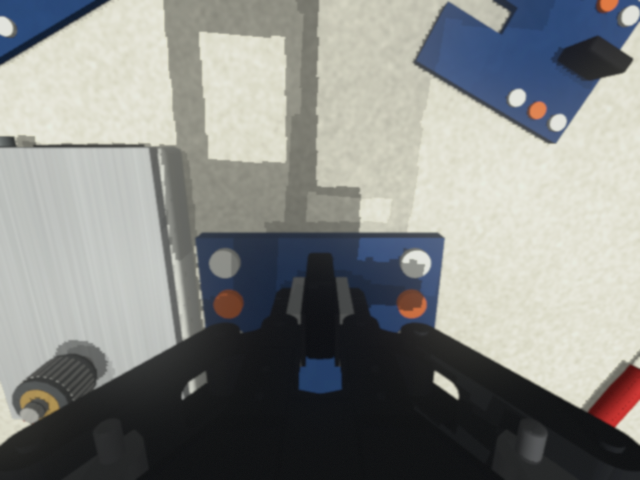

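Plate held squarely: its rear edge is level at rows 234–238, from col 200 to 441, centred on 320. The deck's near edge at row ~147 is parallel to it, and the ring and stud are at (28–90, 345–415).

```bash
python3 - <<'E'
from h import *
np.set_printoptions(precision=4,suppress=True)
s=r.sense();c=cam("wrist");im=viewer.read_camera("wrist")
R=Ro.from_rotvec(s["ee_rot"]).as_matrix()
z=s["eef_pos"][2]-.0103
for p in((199,237),(442,237),(320.5,237)): print("plate rear, tool mm",R.T@(ray(c,p,z)-s["eef_pos"])*1000)
u=np.array([np.cos(np.radians(4.6)),np.sin(np.radians(4.6))]);v=np.array([-u[1],u[0]]);S=np.array([.629,-.0895])
f=lambda P:np.array([(P[:2]-S)@u,(P[:2]-S)@v])*1000
g=cv2.cvtColor(im,cv2.COLOR_RGB2GRAY)[100:350,0:215]
for x0,y0,x1,y1 in cv2.createLineSegmentDetector().detect(g)[0][:,0]:
    if np.hypot(x1-x0,y1-y0)>50: 
        a=ray(c,(x0,y0+100),.06);b=ray(c,(x1,y1+100),.06);print("line",[int(t) for t in(x0,y0+100,x1,y1+100)],f(a),f(b),np.degrees(np.arctan2(*(b-a)[1::-1])))
E
```

```text
plate rear, tool mm [ 26.1232 -57.5862  10.2172]
plate rear, tool mm [26.038  58.6571 10.2703]
plate rear, tool mm [26.0806  0.5326 10.2438]
line [81, 141, 145, 142] [-192.1525   38.3927] [-192.1195   86.3248] 94.56054556434054
line [205, 326, 195, 237] [-35.0528 116.186 ] [-116.9946  115.6693] -175.03870129329283
line [143, 146, 0, 146] [-188.9507   83.9796] [-189.0868  -23.511 ] -85.47250983622288
line [153, 146, 179, 339] [-188.5398   91.933 ] [-22.4331  91.6848] 4.514374097135109
line [173, 344, 145, 146] [-17.3405  85.767 ] [-188.6089   85.9047] -175.44607080260286
line [185, 336, 159, 147] [-25.0337  97.8793] [-188.3745   96.3322] -174.8573284946397
```

```bash

python3 -m inch '[{"tx":3,"ty":-15,"tz":0,"wx":0,"wy":0,"wz":0,"jaw":1},{"tx":5,"ty":-28,"tz":0,"wx":0,"wy":0,"wz":0,"jaw":1},{"tx":5,"ty":-28,"tz":0,"wx":0,"wy":0,"wz":0,"jaw":1},{"tx":5,"ty":-28,"tz":0,"wx":0,"wy":0,"wz":0,"jaw":1},{"tx":5,"ty":-28,"tz":0,"wx":0,"wy":0,"wz":0,"jaw":1},{"tx":5,"ty":-28,"tz":0,"wx":0,"wy":0,"wz":0,"jaw":1},{"tx":5,"ty":-28,"tz":0,"wx":0,"wy":0,"wz":0,"jaw":1},{"tx":5,"ty":-15,"tz":0,"wx":0,"wy":0,"wz":0,"jaw":1},{"tx":0,"ty":0,"tz":0,"wx":0,"wy":0,"wz":0,"jaw":1}]'
python3 -c "
from h import *
togo(.4665,-.1023,.10,184.55)"
```

```text
time_s: 6.3
eef_pos: [0.4692, -0.0828, 0.1759]
ee_rot: [-0.158, 3.135, 0.003]
wrist_force: [-0.1, 0.2, -3.6]
width: 0.125
togo mm [  4.8 -19.2  75.9] rot [0.002 0.002 0.022] t 6.3 q6 -2.084 F [-0.1  0.2 -3.6] T [-0.03  0.12 -0.01] w 0.125
```

```bash

python3 -m inch '[{"tx":3,"ty":-10,"tz":5,"wx":0,"wy":0,"wz":0.02,"jaw":1},{"tx":2,"ty":-9,"tz":15,"wx":0,"wy":0,"wz":0,"jaw":1},{"tx":0,"ty":0,"tz":20,"wx":0,"wy":0,"wz":0,"jaw":1},{"tx":0,"ty":0,"tz":20,"wx":0,"wy":0,"wz":0,"jaw":1},{"tx":0,"ty":0,"tz":10,"wx":0,"wy":0,"wz":0,"jaw":1},{"tx":0,"ty":0,"tz":0,"wx":0,"wy":0,"wz":0,"jaw":1}]'
python3 -c "
from h import *
togo(.4665,-.1023,.08,184.55)"
```

```text
time_s: 6.8
eef_pos: [0.4693, -0.0988, 0.1048]
ee_rot: [-0.129, 3.131, 0.003]
wrist_force: [-0.7, 0.3, -2.9]
width: 0.13
togo mm [ 3.3 -3.2 24.8] rot [0.002 0.008 0.003] t 6.8 q6 -2.101 F [-0.7  0.3 -2.9] T [ 0.04  0.14 -0.01] w 0.13
```

```bash

python3 -m inch '[{"tx":3.3,"ty":-3.2,"tz":5,"wx":0,"wy":0,"wz":0.003,"jaw":1},{"tx":0,"ty":0,"tz":6,"wx":0,"wy":0,"wz":0,"jaw":1},{"tx":0,"ty":0,"tz":6,"wx":0,"wy":0,"wz":0,"jaw":1},{"tx":0,"ty":0,"tz":3,"wx":0,"wy":0,"wz":0,"jaw":1},{"tx":0,"ty":0,"tz":0,"wx":0,"wy":0,"wz":0,"jaw":1}]'
python3 - <<'E'
from h import *
togo(.4665,-.1023,.08,184.55)
im=viewer.read_camera("top");save("t4",cv2.resize(im[150:310,280:440],(640,640),interpolation=cv2.INTER_CUBIC))
E
```

```text
time_s: 7.22
eef_pos: [0.4679, -0.1001, 0.0846]
ee_rot: [-0.131, 3.129, 0.002]
wrist_force: [-0.1, 0.2, -4.7]
width: 0.127
togo mm [ 1.6 -2.1  4.6] rot [0.001 0.01  0.004] t 7.2167 q6 -2.107 F [-0.1  0.2 -4.7] T [-0.02  0.13  0.01] w 0.127
```

View pics/t4.png

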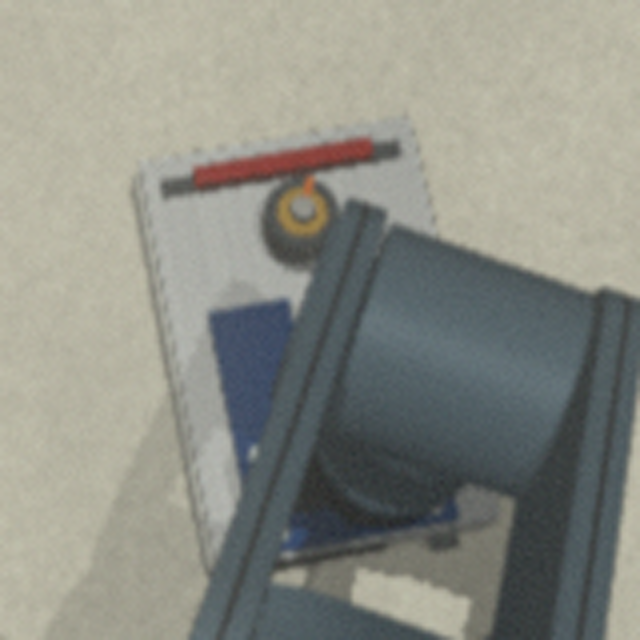

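The plate is over the deck with its edges parallel, its front at zoomed (210–290, 300–312), short of the ring at (300,225). Lowering to contact.

```bash

python3 -m inch '[{"tx":1.5,"ty":-2,"tz":2,"wx":0,"wy":0,"wz":0.004,"jaw":1},{"tx":0,"ty":0,"tz":1.5,"wx":0,"wy":0,"wz":0,"jaw":1},{"tx":0,"ty":0,"tz":0.5,"wx":0,"wy":0,"wz":0,"jaw":1}]'
python3 -c "
from h import *
togo(.4665,-.1023,.08,184.55)"
python3 -m inch '[{"tx":0,"ty":0,"tz":1,"wx":0,"wy":0,"wz":0,"jaw":1},{"tx":0,"ty":0,"tz":1,"wx":0,"wy":0,"wz":0,"jaw":1}]'
python3 -c "
from h import *
togo(.4665,-.1023,.08,184.55)"
```

```text
time_s: 7.52
eef_pos: [0.4675, -0.1029, 0.0816]
ee_rot: [-0.123, 3.127, 0.0]
wrist_force: [0.2, 0.7, -3.4]
width: 0.128
togo mm [1.  0.7 1.5] rot [-0.     0.012 -0.   ] t 7.5167 q6 -2.109 F [ 0.2  0.7 -3.4] T [ 0.    0.14 -0.04] w 0.128
time_s: 7.68
eef_pos: [0.4678, -0.1033, 0.0802]
ee_rot: [-0.123, 3.126, -0.0]
wrist_force: [-5.4, 1.6, 11.5]
width: 0.127
togo mm [1.2 1.1 0.2] rot [-0.001  0.013 -0.001] t 7.6833 q6 -2.109 F [-5.4  1.6 11.5] T [ 0.51  0.99 -0.  ] w 0.127
```

```bash

python3 -m inch '[{"tx":0,"ty":1,"tz":-0.3,"wx":0,"wy":0.005,"wz":0,"jaw":1},{"tx":0,"ty":0,"tz":0,"wx":0,"wy":0,"wz":0,"jaw":1}]'
python3 -c "
from h import *
togo(.4665,-.1023,.08,184.55)"
```

```text
time_s: 7.85
eef_pos: [0.468, -0.1025, 0.0809]
ee_rot: [-0.122, 3.131, -0.001]
wrist_force: [0.3, 0.1, -3.3]
width: 0.126
togo mm [1.5 0.3 0.8] rot [-0.001  0.008 -0.001] t 7.85 q6 -2.103 F [ 0.3  0.1 -3.3] T [-0.01  0.15 -0.03] w 0.126
```

```bash

python3 -m inch '[{"tx":-4,"ty":0.3,"tz":0.3,"wx":0,"wy":0,"wz":0,"jaw":1},{"tx":-8,"ty":0,"tz":0.1,"wx":0,"wy":0,"wz":0,"jaw":1},{"tx":-8,"ty":0,"tz":0.1,"wx":0,"wy":0,"wz":0,"jaw":1},{"tx":-6,"ty":0,"tz":0.1,"wx":0,"wy":0,"wz":0,"jaw":1},{"tx":0,"ty":0,"tz":0,"wx":0,"wy":0,"wz":0,"jaw":1}]'
python3 -c "
from h import *
togo(.5463,-.0958,.08,184.55)"
```

```text
time_s: 8.27
eef_pos: [0.4971, -0.1, 0.0805]
ee_rot: [-0.122, 3.13, -0.002]
wrist_force: [-0.1, 0.2, -3.9]
width: 0.13
togo mm [-49.4   0.3   1. ] rot [-0.001  0.009 -0.002] t 8.2667 q6 -2.072 F [-0.1  0.2 -3.9] T [-0.02  0.1   0.01] w 0.13
```

```bash

python3 -m inch '[{"tx":-3,"ty":0.3,"tz":0.3,"wx":0,"wy":0.001,"wz":-0.002,"jaw":1},{"tx":-4,"ty":0,"tz":0.1,"wx":0,"wy":0,"wz":0,"jaw":1},{"tx":-4,"ty":0,"tz":0.1,"wx":0,"wy":0,"wz":0,"jaw":1},{"tx":-4,"ty":0,"tz":0.1,"wx":0,"wy":0,"wz":0,"jaw":1},{"tx":0,"ty":0,"tz":0,"wx":0,"wy":0,"wz":0,"jaw":1}]'
python3 - <<'E'
from h import *
togo(.5463,-.0958,.08,184.55)
im=viewer.read_camera("scene");save("s5",cv2.resize(im[190:310,210:370],(800,600),interpolation=cv2.INTER_CUBIC))
E
```

```text
time_s: 8.68
eef_pos: [0.5134, -0.0983, 0.0803]
ee_rot: [-0.127, 3.132, -0.002]
wrist_force: [0.2, 0.3, -1.8]
width: 0.125
togo mm [-33.   -0.2   0.5] rot [-0.001  0.007  0.002] t 8.6833 q6 -2.057 F [ 0.2  0.3 -1.8] T [ 0.21 -0.1   0.03] w 0.125
```

View pics/s5.png

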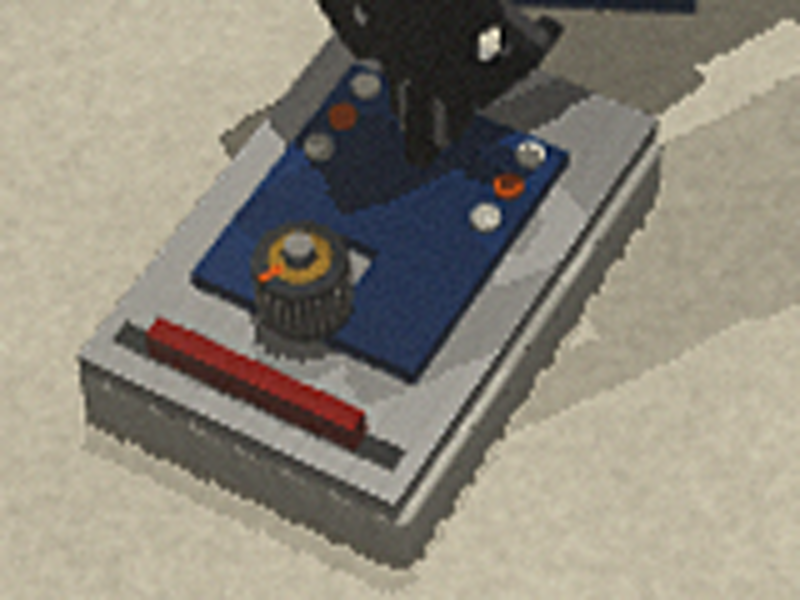

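The plate's front has passed under the ring with the slot around the stud and the edges parallel; the fence is still about 30 mm away. Continuing gently.

```bash

python3 -m inch '[{"tx":-3,"ty":-0.2,"tz":0,"wx":0,"wy":0,"wz":0.002,"jaw":1},{"tx":-5,"ty":0,"tz":0.1,"wx":0,"wy":0,"wz":0,"jaw":1},{"tx":-5,"ty":0,"tz":0.1,"wx":0,"wy":0,"wz":0,"jaw":1},{"tx":-5,"ty":0,"tz":0.1,"wx":0,"wy":0,"wz":0,"jaw":1},{"tx":-3,"ty":0,"tz":0.1,"wx":0,"wy":0,"wz":0,"jaw":1},{"tx":-3,"ty":0,"tz":0,"wx":0,"wy":0,"wz":0,"jaw":1},{"tx":0,"ty":0,"tz":0,"wx":0,"wy":0,"wz":0,"jaw":1}]'
python3 -c "
from h import *
togo(.5463,-.0958,.08,184.55)"
```

```text
time_s: 9.32
eef_pos: [0.5392, -0.0964, 0.0802]
ee_rot: [-0.123, 3.133, -0.002]
wrist_force: [-0.6, 0.1, -0.6]
width: 0.128
togo mm [-7.1  0.1  0.2] rot [-0.001  0.006 -0.001] t 9.3167 q6 -2.032 F [-0.6  0.1 -0.6] T [ 0.13 -0.03  0.08] w 0.128
```

```bash

python3 -m inch '[{"tx":-2,"ty":0,"tz":0,"wx":0,"wy":0,"wz":0,"jaw":1},{"tx":-2,"ty":0,"tz":0,"wx":0,"wy":0,"wz":0,"jaw":1},{"tx":-1,"ty":0,"tz":0,"wx":0,"wy":0,"wz":0,"jaw":1}]'
python3 -c "
from h import *
togo(.5463,-.0958,.08,184.55)"
python3 -m inch '[{"tx":-1,"ty":0,"tz":0,"wx":0,"wy":0,"wz":0,"jaw":1},{"tx":-1,"ty":0,"tz":0,"wx":0,"wy":0,"wz":0,"jaw":1}]'
python3 -c "
from h import *
togo(.5463,-.0958,.08,184.55)"

```

```text
time_s: 9.57
eef_pos: [0.5442, -0.096, 0.0802]
ee_rot: [-0.124, 3.134, -0.002]
wrist_force: [-3.6, -0.5, 1.7]
width: 0.127
togo mm [-2.1 -0.   0.2] rot [-0.001  0.005 -0.001] t 9.5667 q6 -2.028 F [-3.6 -0.5  1.7] T [0.08 0.27 0.06] w 0.127
time_s: 9.73
eef_pos: [0.5455, -0.0958, 0.0802]
ee_rot: [-0.124, 3.136, -0.001]
wrist_force: [-7.9, -1.0, 5.3]
width: 0.129
togo mm [-0.8 -0.1  0.2] rot [-0.001  0.003 -0.001] t 9.7333 q6 -2.026 F [-7.9 -1.   5.3] T [-0.08  0.97  0.03] w 0.129
```

```bash

python3 -m inch '[{"tx":-0.7,"ty":0,"tz":-0.2,"wx":0,"wy":-0.003,"wz":0,"jaw":1},{"tx":-0.7,"ty":0,"tz":0,"wx":0,"wy":0,"wz":0,"jaw":1}]'
python3 - <<'E'
from h import *
togo(.5463,-.0958,.08,184.55)
im=viewer.read_camera("scene");save("s6",cv2.resize(im[190:310,210:370],(800,600),interpolation=cv2.INTER_CUBIC))
E
```

```text
time_s: 9.9
eef_pos: [0.5455, -0.0958, 0.0802]
ee_rot: [-0.124, 3.136, -0.001]
wrist_force: [-5.1, -1.2, 4.0]
width: 0.129
togo mm [-0.8 -0.1  0.2] rot [-0.001  0.003 -0.   ] t 9.9 q6 -2.026 F [-5.1 -1.2  4. ] T [-0.06  0.57  0.02] w 0.129
```

View pics/s6.png

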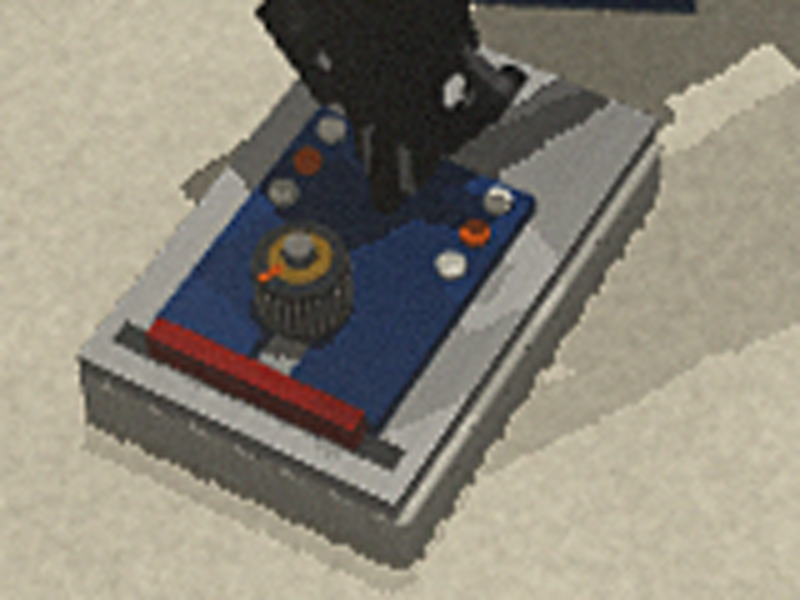

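```bash

python3 -m inch '[{"tx":-1.2,"ty":0,"tz":-0.4,"wx":0,"wy":0,"wz":0,"jaw":1},{"tx":-1.2,"ty":0,"tz":0,"wx":0,"wy":0,"wz":0,"jaw":1}]'
python3 -c "
from h import *
togo(.5463,-.0958,.08,184.55)"
```

```text
time_s: 10.12
eef_pos: [0.5454, -0.0958, 0.0803]
ee_rot: [0.124, -3.137, 0.001]
wrist_force: [-7.7, -1.3, 4.4]
width: 0.128
togo mm [-0.9 -0.1  0.3] rot [-0.    -0.002 -0.   ] t 10.1167 q6 -2.024 F [-7.7 -1.3  4.4] T [-0.16  0.7  -0.01] w 0.128
```

Flush: pushing adds force (−5 → −8 N) with no motion. The picture shows the plate against the fence. Releasing, lifting and turning the wrist back, which leaves a whole turn for the ring.

```bash

python3 -m inch '[{"tx":0.5,"ty":0,"tz":-0.2,"wx":0,"wy":0,"wz":0,"jaw":1},{"tx":0,"ty":0,"tz":0,"wx":0,"wy":0,"wz":0,"jaw":0.4},{"tx":0,"ty":0,"tz":0,"wx":0,"wy":0,"wz":0,"jaw":0.4},{"tx":0,"ty":0,"tz":0,"wx":0,"wy":0,"wz":0,"jaw":0.4},{"tx":0,"ty":0,"tz":0,"wx":0,"wy":0,"wz":0,"jaw":0.4},{"tx":0,"ty":0,"tz":-10,"wx":0,"wy":0,"wz":0,"jaw":0.4},{"tx":0,"ty":0,"tz":-25,"wx":0,"wy":0,"wz":0,"jaw":0.4},{"tx":0,"ty":0,"tz":-25,"wx":0,"wy":0,"wz":0,"jaw":0.4},{"tx":0,"ty":0,"tz":-25,"wx":0,"wy":0,"wz":0,"jaw":0.0},{"tx":0,"ty":0,"tz":-15,"wx":0,"wy":0,"wz":0,"jaw":0.0},{"tx":0,"ty":0,"tz":0,"wx":0,"wy":0,"wz":0,"jaw":0.0}]'
python3 - <<'E'
from h import *
togo(.63,-.0888,.18,135)
c=cam("wrist");save("w7",viewer.read_camera("wrist"))
for l,z in(("stud_top",.122),("ring",.1),("plate",.06),("plate_grip",.094)):
    for d in spotter.pinpoint(l,"wrist")[:2]: print(l,d["score"],d["point"],ray(c,d["point"],z))
E
```

```text
time_s: 11.03
eef_pos: [0.5468, -0.0955, 0.187]
ee_rot: [-0.123, 3.137, -0.0]
wrist_force: [0.2, 0.1, 1.0]
width: 0.988
togo mm [-83.4   0.1   7.1] rot [0.001 0.002 0.864] t 11.0333 q6 -2.024 F [0.2 0.1 1. ] T [-0.03 -0.   -0.  ] w 0.988
stud_top 0.92 [318.6, 359.3] [ 0.62909042 -0.08980483  0.122     ]
ring 0.92 [315.5, 337.9] [ 0.62586488 -0.09259721  0.1       ]
plate 0.58 [319.4, 313.7] [ 0.62668083 -0.08951953  0.06      ]
plate_grip 0.83 [319.8, 238.3] [ 0.54570961 -0.09545746  0.094     ]
```

View pics/w7.png

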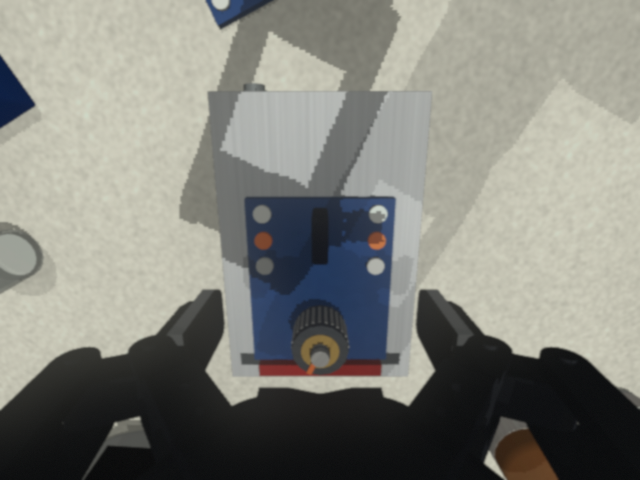

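Plate flush, ring top disc centred near (320,350), stud top at (319,358). Now the ring's height from these.

```bash
python3 - <<'E'
from h import *
c=cam("wrist")
for z in(.106,.110,.114,.118,.122):
    a=[proj(c,(.6295+.022*np.cos(t),-.0893+.022*np.sin(t),z)) for t in np.linspace(0,6.28,60)];a=np.array(a)
    print(z,proj(c,(.6295,-.0893,z)).round(1),a.min(0).round(1),a.max(0).round(1))
im=cv2.imread("pics/w7.png");save("w7z",cv2.resize(im[310:385,270:370],(800,600),interpolation=cv2.INTER_CUBIC)[:,:,::-1])
E
```

```text
0.106 [317.3 355.7] [288.3 330. ] [346.2 380.2]
0.11 [317.2 359. ] [287.8 332.9] [346.7 383.8]
0.114 [317.2 362.4] [287.3 336. ] [347.1 387.5]
0.118 [317.2 365.9] [286.8 339.1] [347.6 391.3]
0.122 [317.2 369.5] [286.3 342.4] [348.  395.3]
```

View pics/w7z.png

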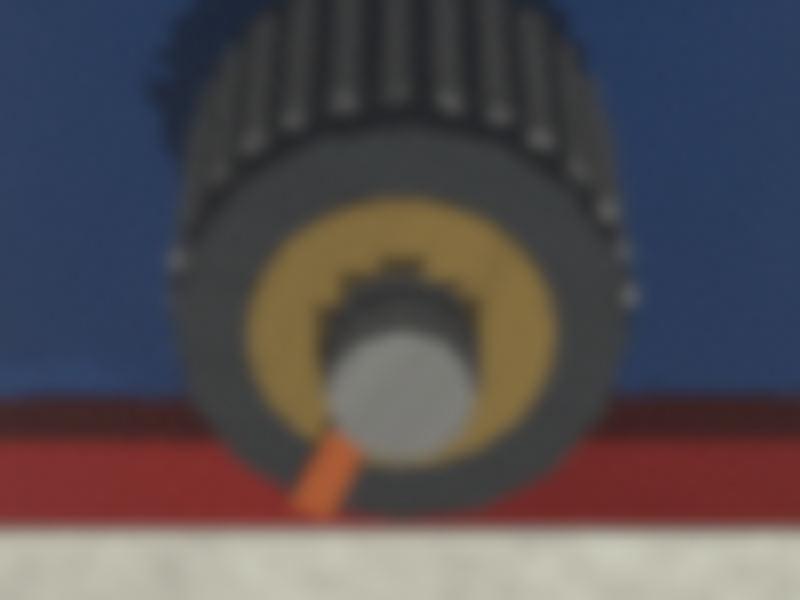

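Ring top ≈ 0.110 (9.4 px below the stud-top row), so its half height is ≈ 0.093. Moving above the ring.

```bash

python3 -m inch '[{"tx":-10,"ty":0,"tz":-2,"wx":0,"wy":0,"wz":-0.1,"jaw":0},{"tx":-18,"ty":-2,"tz":0,"wx":0,"wy":0,"wz":-0.12,"jaw":0},{"tx":-18,"ty":-5,"tz":0,"wx":0,"wy":0,"wz":-0.12,"jaw":0},{"tx":-17,"ty":-7,"tz":0,"wx":0,"wy":0,"wz":-0.12,"jaw":0},{"tx":-10,"ty":-6,"tz":0,"wx":0,"wy":0,"wz":-0.12,"jaw":0},{"tx":0,"ty":0,"tz":0,"wx":0,"wy":0,"wz":-0.12,"jaw":0},{"tx":0,"ty":0,"tz":0,"wx":0,"wy":0,"wz":-0.12,"jaw":0},{"tx":0,"ty":0,"tz":0,"wx":0,"wy":0,"wz":0,"jaw":0},{"tx":0,"ty":0,"tz":0,"wx":0,"wy":0,"wz":0,"jaw":0}]'
python3 -c "
from h import *
togo(.6293,-.0893,.14,233)"
```

```text
time_s: 12.03
eef_pos: [0.6168, -0.0885, 0.1662]
ee_rot: [1.397, -2.787, -0.04]
wrist_force: [-0.5, 0.7, 0.6]
width: 0.996
togo mm [ -7.1 -11.4  25.7] rot [ 0.034 -0.01   0.005] t 12.0333 q6 -2.823 F [-0.5  0.7  0.6] T [-0.07  0.03 -0.04] w 0.996
```

```bash

python3 -m inch '[{"tx":-3,"ty":-5,"tz":0,"wx":0.02,"wy":-0.005,"wz":0,"jaw":0},{"tx":-4,"ty":-6,"tz":0,"wx":0.014,"wy":-0.005,"wz":0.005,"jaw":0},{"tx":0,"ty":0,"tz":0,"wx":0,"wy":0,"wz":0,"jaw":0}]'
python3 -c "
from h import *
togo(.6293,-.0893,.14,233)"
```

```text
time_s: 12.28
eef_pos: [0.6296, -0.0894, 0.1635]
ee_rot: [1.388, -2.818, -0.0]
wrist_force: [-0.4, 0.6, 0.5]
width: 0.998
togo mm [ 0.1  0.3 23.5] rot [ 0.   -0.   -0.01] t 12.2833 q6 -2.802 F [-0.4  0.6  0.5] T [ 0.06  0.01 -0.04] w 0.998
```

Centred and upright. Descending to TCP z ≈ 0.079.

```bash

python3 -m inch '[{"tx":0,"ty":0,"tz":15,"wx":0,"wy":0,"wz":-0.01,"jaw":0},{"tx":0,"ty":0,"tz":20,"wx":0,"wy":0,"wz":0,"jaw":0},{"tx":0,"ty":0,"tz":20,"wx":0,"wy":0,"wz":0,"jaw":0},{"tx":0,"ty":0,"tz":15,"wx":0,"wy":0,"wz":0,"jaw":0},{"tx":0,"ty":0,"tz":6,"wx":0,"wy":0,"wz":0,"jaw":0},{"tx":0,"ty":0,"tz":0,"wx":0,"wy":0,"wz":0,"jaw":0}]'
python3 -c "
from h import *
togo(.6293,-.0893,.079,233)"
```

```text
time_s: 12.78
eef_pos: [0.632, -0.0899, 0.0878]
ee_rot: [-1.389, 2.812, -0.009]
wrist_force: [-0.2, 0.2, -0.5]
width: 1.004
togo mm [1.2 2.6 8.8] rot [-0.008  0.002 -0.007] t 12.7833 q6 -2.804 F [-0.2  0.2 -0.5] T [ 0.07 -0.04 -0.04] w 1.004
```

```bash

python3 -m inch '[{"tx":1.2,"ty":2.6,"tz":4,"wx":-0.008,"wy":0.002,"wz":-0.007,"jaw":0},{"tx":0,"ty":0,"tz":4,"wx":0,"wy":0,"wz":0,"jaw":0},{"tx":0,"ty":0,"tz":0,"wx":0,"wy":0,"wz":0,"jaw":0}]'
python3 -c "
from h import *
togo(.6293,-.0893,.079,233)"
```

```text
time_s: 13.03
eef_pos: [0.63, -0.0894, 0.0811]
ee_rot: [-1.4, 2.811, -0.001]
wrist_force: [-0.4, 0.0, -0.7]
width: 0.997
togo mm [0.3 0.6 2.1] rot [-0.001  0.001 -0.001] t 13.0333 q6 -2.812 F [-0.4  0.  -0.7] T [0.01 0.05 0.  ] w 0.997
```

```bash

python3 -m inch '[{"tx":0.3,"ty":0.6,"tz":2,"wx":0,"wy":0,"wz":0,"jaw":0.2},{"tx":0,"ty":0,"tz":0,"wx":0,"wy":0,"wz":0,"jaw":1},{"tx":0,"ty":0,"tz":0,"wx":0,"wy":0,"wz":0,"jaw":1},{"tx":0,"ty":0,"tz":0,"wx":0,"wy":0,"wz":0,"jaw":1},{"tx":0,"ty":0,"tz":0,"wx":0,"wy":0,"wz":0,"jaw":1},{"tx":0,"ty":0,"tz":0,"wx":0,"wy":0,"wz":0,"jaw":1},{"tx":0,"ty":0,"tz":0,"wx":0,"wy":0,"wz":0,"jaw":1}]'
python3 -c "
from h import *
togo(.6293,-.0893,.079,233)"
```

```text
time_s: 13.62
eef_pos: [0.6298, -0.0893, 0.0815]
ee_rot: [-1.398, 2.809, -0.004]
wrist_force: [-0.3, -0.5, -0.4]
width: 0.498
togo mm [0.4 0.4 2.5] rot [-0.004  0.002 -0.001] t 13.6167 q6 -2.811 F [-0.3 -0.5 -0.4] T [0.   0.1  0.01] w 0.498
```

```bash
cat > tq.py <<'E'
from h import *
T=[];F=[]
for i in range(4):
    s=r.sense();T.append(s["ft_torque"]);F.append(s["wrist_force"]);viewer.read_camera("top")
T=np.array(T);R=Ro.from_rotvec(s["ee_rot"])
print("Tz",T[:,2].round(3),"mean",T[:,2].mean().round(3),"q6",s["qpos"][5].round(3),"F",np.mean(F,0).round(1))
print("toolx yaw",np.degrees(np.arctan2(*R.as_matrix()[1::-1,0])).round(2))
togo(.6298,-.0893,.0815,np.degrees(np.arctan2(*R.as_matrix()[1::-1,0])))
E
python3 tq.py
python3 -m inch '[{"tx":0,"ty":0,"tz":0.05,"wx":0,"wy":0,"wz":0.08,"jaw":1},{"tx":0,"ty":0,"tz":0.08,"wx":0,"wy":0,"wz":0.12,"jaw":1},{"tx":0,"ty":0,"tz":0.08,"wx":0,"wy":0,"wz":0.12,"jaw":1},{"tx":0,"ty":0,"tz":0.08,"wx":0,"wy":0,"wz":0.12,"jaw":1},{"tx":0,"ty":0,"tz":0.08,"wx":0,"wy":0,"wz":0.12,"jaw":1}]'; python3 tq.py
```

```text
Tz [ 0.014 -0.007 -0.021  0.014] mean -0.0 q6 -2.811 F [ 0.1 -0.2 -1. ]
toolx yaw -127.07
togo mm [0.1 0.  0. ] rot [-0.004  0.002  0.   ] t 13.8167 q6 -2.811 F [-0.9 -0.2 -0.9] T [0.02 0.04 0.02] w 0.501
time_s: 14.23
eef_pos: [0.6298, -0.0891, 0.0811]
ee_rot: [-0.538, 3.091, -0.002]
wrist_force: [1.2, 0.4, -0.9]
width: 0.501
Tz [ 0.059 -0.065 -0.065 -0.046] mean -0.029 q6 -2.242 F [ 0.3 -0.  -0.8]
toolx yaw -159.71
togo mm [ 0.  -0.1 -0.4] rot [-0.002  0.003  0.001] t 14.4333 q6 -2.242 F [ 0.1  1.2 -1.3] T [-0.01  0.05 -0.05] w 0.5
```

```bash
cat > t1.py <<'E'
from h import *
s=r.sense(); x=Ro.from_rotvec(s["ee_rot"]).as_matrix()[:,0]
print("turned",round((-127.07-np.degrees(np.arctan2(x[1],x[0])))%360*-1%360,1),"Tz",s["ft_torque"].round(3),"tau6",s["tau"][5].round(3),"F",s["wrist_force"].round(1),"z",s["eef_pos"].round(4),"q6",s["qpos"][5].round(3),s["time_s"])
E
for i in 1; do
python3 -m inch '[{"tx":0,"ty":0,"tz":0.08,"wx":0,"wy":0,"wz":0.12,"jaw":1},{"tx":0,"ty":0,"tz":0.08,"wx":0,"wy":0,"wz":0.12,"jaw":1},{"tx":0,"ty":0,"tz":0.08,"wx":0,"wy":0,"wz":0.12,"jaw":1},{"tx":0,"ty":0,"tz":0.08,"wx":0,"wy":0,"wz":0.12,"jaw":1}]' >/dev/null; python3 t1.py
python3 -m inch '[{"tx":0,"ty":0,"tz":0.08,"wx":0,"wy":0,"wz":0.12,"jaw":1},{"tx":0,"ty":0,"tz":0.08,"wx":0,"wy":0,"wz":0.12,"jaw":1},{"tx":0,"ty":0,"tz":0.08,"wx":0,"wy":0,"wz":0.12,"jaw":1}]' >/dev/null; python3 t1.py
python3 -m inch '[{"tx":0,"ty":0,"tz":0.08,"wx":0,"wy":0,"wz":0.12,"jaw":1},{"tx":0,"ty":0,"tz":0.08,"wx":0,"wy":0,"wz":0.12,"jaw":1}]' >/dev/null; python3 t1.py
python3 -m inch '[{"tx":0,"ty":0,"tz":0.08,"wx":0,"wy":0,"wz":0.12,"jaw":1},{"tx":0,"ty":0,"tz":0.08,"wx":0,"wy":0,"wz":0.12,"jaw":1}]' >/dev/null; python3 t1.py
done
```

```text
turned 299.9 Tz [0.059 0.093 0.048] tau6 -1.914 F [-0.3 -0.3 -0.4] z [ 0.6297 -0.089   0.0809] q6 -1.761 14.7667
turned 278.9 Tz [ 0.038 -0.01   0.039] tau6 -1.9 F [ 0.3  0.4 -0.6] z [ 0.6298 -0.089   0.0806] q6 -1.395 15.0167
turned 264.9 Tz [-0.03   0.077  0.039] tau6 -1.9 F [ 0.1  0.3 -0.3] z [ 0.6298 -0.0889  0.0805] q6 -1.151 15.1833
turned 250.9 Tz [0.005 0.097 0.025] tau6 -1.9 F [ 0.   0.7 -0.4] z [ 0.6299 -0.0889  0.0803] q6 -0.906 15.35
```

```bash
sed -i 's/(-127.07-np.degrees(np.arctan2(x\[1\],x\[0\])))%360\*-1%360/(-127.07-np.degrees(np.arctan2(x[1],x[0])))%360/' t1.py
m(){ :; }
python3 -m inch '[{"tx":0,"ty":0,"tz":0.08,"wx":0,"wy":0,"wz":0.12,"jaw":1},{"tx":0,"ty":0,"tz":0.08,"wx":0,"wy":0,"wz":0.12,"jaw":1}]' >/dev/null; python3 t1.py
python3 -m inch '[{"tx":0,"ty":0,"tz":0.08,"wx":0,"wy":0,"wz":0.12,"jaw":1},{"tx":0,"ty":0,"tz":0.08,"wx":0,"wy":0,"wz":0.12,"jaw":1}]' >/dev/null; python3 t1.py
python3 -m inch '[{"tx":0,"ty":0,"tz":0.08,"wx":0,"wy":0,"wz":0.12,"jaw":1},{"tx":0,"ty":0,"tz":0.08,"wx":0,"wy":0,"wz":0.12,"jaw":1}]' >/dev/null; python3 t1.py
```

```text
turned 123.1 Tz [-0.007  0.033  0.028] tau6 -1.9 F [ 0.1 -0.4 -1. ] z [ 0.6299 -0.0889  0.0801] q6 -0.662 15.5167
turned 137.1 Tz [0.046 0.077 0.023] tau6 -1.9 F [0.7 0.3 0.4] z [ 0.6299 -0.0889  0.08  ] q6 -0.417 15.6833
turned 151.1 Tz [0.012 0.059 0.086] tau6 -1.9 F [ 0.3  0.  -1.3] z [ 0.63   -0.0889  0.0798] q6 -0.173 15.85
```

```bash
sed -i 's/s\["tau"\]\[5\].round(3)/s["tau"][5].round(5)/' t1.py
python3 -m inch '[{"tx":0,"ty":0,"tz":0.08,"wx":0,"wy":0,"wz":0.12,"jaw":1},{"tx":0,"ty":0,"tz":0.08,"wx":0,"wy":0,"wz":0.12,"jaw":1}]' >/dev/null; python3 t1.py
python3 -m inch '[{"tx":0,"ty":0,"tz":0.08,"wx":0,"wy":0,"wz":0.12,"jaw":1},{"tx":0,"ty":0,"tz":0.08,"wx":0,"wy":0,"wz":0.12,"jaw":1}]' >/dev/null; python3 t1.py
```

```text
turned 165.1 Tz [0.011 0.105 0.039] tau6 -1.90043 F [ 0.7  0.2 -1.1] z [ 0.6301 -0.0889  0.0797] q6 0.071 16.0167
turned 179.1 Tz [0.022 0.085 0.05 ] tau6 -1.9005 F [ 0.5 -0.2 -1.4] z [ 0.6301 -0.0889  0.0795] q6 0.316 16.1833
```

```bash

python3 -m inch '[{"tx":0,"ty":0,"tz":0.08,"wx":0,"wy":0,"wz":0.12,"jaw":1},{"tx":0,"ty":0,"tz":0.08,"wx":0,"wy":0,"wz":0.12,"jaw":1}]' >/dev/null; python3 t1.py
python3 -m inch '[{"tx":0,"ty":0,"tz":0.08,"wx":0,"wy":0,"wz":0.12,"jaw":1},{"tx":0,"ty":0,"tz":0.08,"wx":0,"wy":0,"wz":0.12,"jaw":1}]' >/dev/null; python3 t1.py
```

```text
turned 193.1 Tz [0.046 0.106 0.035] tau6 -1.90151 F [ 0.4 -0.9 -0.2] z [ 0.6301 -0.089   0.0794] q6 0.56 16.35
turned 207.1 Tz [0.027 0.083 0.031] tau6 -1.90097 F [-0.2 -0.1 -0.6] z [ 0.6301 -0.089   0.0792] q6 0.804 16.5167
```

```bash

python3 -m inch '[{"tx":0,"ty":0,"tz":0.08,"wx":0,"wy":0,"wz":0.12,"jaw":1},{"tx":0,"ty":0,"tz":0.08,"wx":0,"wy":0,"wz":0.12,"jaw":1}]' >/dev/null; python3 t1.py
```

```text
turned 221.1 Tz [-0.003  0.063  0.047] tau6 -1.90058 F [-0.6  0.  -1.1] z [ 0.6302 -0.0891  0.0791] q6 1.049 16.6833
```

```bash

python3 -m inch '[{"tx":0,"ty":0,"tz":0.08,"wx":0,"wy":0,"wz":0.12,"jaw":1},{"tx":0,"ty":0,"tz":0.08,"wx":0,"wy":0,"wz":0.12,"jaw":1}]' >/dev/null; python3 t1.py
```

```text
turned 235.1 Tz [0.041 0.078 0.036] tau6 -1.90028 F [-0.9 -0.7 -1.7] z [ 0.6302 -0.0891  0.0789] q6 1.293 16.85
```

```bash

python3 -m inch '[{"tx":0,"ty":0,"tz":0.08,"wx":0,"wy":0,"wz":0.12,"jaw":1},{"tx":0,"ty":0,"tz":0.08,"wx":0,"wy":0,"wz":0.12,"jaw":1}]' >/dev/null; python3 t1.py
```

```text
turned 249.1 Tz [-0.006  0.123  0.076] tau6 -1.90065 F [ 0.1 -0.3 -0.7] z [ 0.6302 -0.0892  0.0788] q6 1.538 17.0167
```

```bash

python3 -m inch '[{"tx":0,"ty":0,"tz":0.08,"wx":0,"wy":0,"wz":0.12,"jaw":1}]' >/dev/null; python3 t1.py
python3 -m inch '[{"tx":0,"ty":0,"tz":0.08,"wx":0,"wy":0,"wz":0.12,"jaw":1}]' >/dev/null; python3 t1.py
```

```text
turned 256.1 Tz [0.061 0.1   0.051] tau6 -1.90048 F [ 0.1 -0.  -0.2] z [ 0.6302 -0.0892  0.0787] q6 1.66 17.1
turned 263.1 Tz [0.024 0.157 0.056] tau6 -1.88018 F [ 0.4 -0.4 -0.5] z [ 0.6301 -0.0892  0.0786] q6 1.782 17.1833
```

```bash

python3 -m inch '[{"tx":0,"ty":0,"tz":0.08,"wx":0,"wy":0,"wz":0.12,"jaw":1}]' >/dev/null; python3 t1.py
python3 -m inch '[{"tx":0,"ty":0,"tz":0.08,"wx":0,"wy":0,"wz":0.12,"jaw":1}]' >/dev/null; python3 t1.py
```

```text
turned 270.1 Tz [0.036 0.099 0.132] tau6 -1.85829 F [-0.4  0.7 -0.7] z [ 0.6301 -0.0892  0.0785] q6 1.904 17.2667
turned 277.1 Tz [0.047 0.191 0.153] tau6 -1.83676 F [ 0.1  0.3 -0.4] z [ 0.6301 -0.0893  0.0785] q6 2.026 17.35
```

Joint-6 torque is a clean signal: flat at −1.9005 until ≈256.5°, then rising 0.176 Nm/rad. The target is about 292° (onset plus a tenth of a turn), so 15° remain.

```bash

python3 -m inch '[{"tx":0,"ty":0,"tz":0.08,"wx":0,"wy":0,"wz":0.12,"jaw":1}]' >/dev/null; python3 t1.py
python3 -m inch '[{"tx":0,"ty":0,"tz":0.08,"wx":0,"wy":0,"wz":0.12,"jaw":1}]' >/dev/null; python3 t1.py
python3 -m inch '[{"tx":0,"ty":0,"tz":0.02,"wx":0,"wy":0,"wz":0.025,"jaw":1}]' >/dev/null; python3 t1.py
python3 -m inch '[{"tx":0,"ty":0,"tz":0,"wx":0,"wy":0,"wz":0,"jaw":1}]' >/dev/null; python3 t1.py
```

```text
turned 284.0 Tz [0.042 0.122 0.073] tau6 -1.80879 F [-0.8 -0.1 -0.9] z [ 0.6301 -0.0893  0.0784] q6 2.148 17.4333
turned 291.0 Tz [0.034 0.151 0.148] tau6 -1.77624 F [ 0.3  0.  -1.1] z [ 0.6301 -0.0893  0.0784] q6 2.27 17.5167
turned 292.6 Tz [0.049 0.05  0.183] tau6 0.98798 F [ 0.5 -0.7 -0.8] z [ 0.6301 -0.0893  0.0784] q6 2.298 17.6
turned 292.5 Tz [ 0.051  0.077 -0.022] tau6 0.53818 F [-0.2 -0.9 -1.5] z [ 0.6301 -0.0893  0.0784] q6 2.295 17.6833
```

```bash

python3 -m inch '[{"tx":0,"ty":0,"tz":0,"wx":0,"wy":0,"wz":0,"jaw":0},{"tx":0,"ty":0,"tz":0,"wx":0,"wy":0,"wz":0,"jaw":0},{"tx":0,"ty":0,"tz":0,"wx":0,"wy":0,"wz":0,"jaw":0},{"tx":0,"ty":0,"tz":0,"wx":0,"wy":0,"wz":0,"jaw":0},{"tx":0,"ty":0,"tz":0,"wx":0,"wy":0,"wz":0,"jaw":0},{"tx":0,"ty":0,"tz":0,"wx":0,"wy":0,"wz":0,"jaw":0},{"tx":0,"ty":0,"tz":-8,"wx":0,"wy":0,"wz":0,"jaw":0},{"tx":0,"ty":0,"tz":-20,"wx":0,"wy":0,"wz":0,"jaw":0},{"tx":0,"ty":0,"tz":-25,"wx":0,"wy":0,"wz":0,"jaw":0},{"tx":0,"ty":0,"tz":-25,"wx":0,"wy":0,"wz":0,"jaw":0},{"tx":0,"ty":0,"tz":-25,"wx":0,"wy":0,"wz":0,"jaw":0},{"tx":0,"ty":0,"tz":-10,"wx":0,"wy":0,"wz":0,"jaw":0},{"tx":0,"ty":0,"tz":0,"wx":0,"wy":0,"wz":0,"jaw":0}]'
python3 - <<'E'
from h import *
a=viewer.read_camera("scene")[190:310,210:370]
c=cam("wrist");b=viewer.read_camera("wrist")
save("fin",np.hstack([cv2.resize(a,(427,320),interpolation=cv2.INTER_CUBIC),cv2.resize(b,(373,280))[:320] if 0 else cv2.copyMakeBorder(cv2.resize(b,(373,280)),0,40,0,0,0)]))
togo(.63,-.0893,.2,0)
E
```

```text
time_s: 18.77
eef_pos: [0.6292, -0.089, 0.1982]
ee_rot: [2.736, -1.542, 0.005]
wrist_force: [-0.1, -0.6, -0.1]
width: 0.998
togo mm [ 1.4 -1.2 -4.4] rot [ 0.002 -0.    -1.026] t 18.8667 q6 2.282 F [-0.8 -0.7 -0.3] T [ 0.05 -0.   -0.05] w 1.004
```

View pics/fin.png

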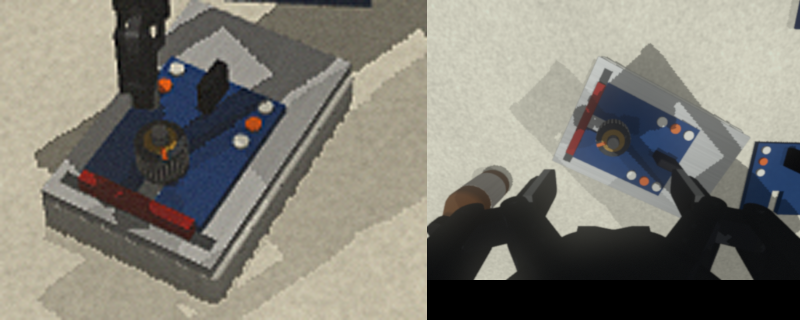

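```bash
python3 -c "
from h import *
print(workorder.close_job())"
```

```text
the job is handed in; nothing more can be done
None
```

The plate is seated and clamped, and the job is handed in. I finished at about 19 s of the 64 s limit, with the gripper open and lifted clear.

- **Plate:** I took the blue plate farthest from the base by its rib, set it on the deck and slid it under the ring with its slot around the stud. I stopped at the fence, where pushing more raised the force from about 5 to 8 N with no movement. The last picture still shows it flush.
- **Ring:** I turned it 292° clockwise in all. Resistance started to rise at about 256°, so it got roughly 36° more, a tenth of a turn. The orange mark ended about where that turn should leave it, so the ring did not slip noticeably in the jaws.
- **Disagreements:** Single wrist-torque readings were too noisy (±0.03 Nm or more) to find the point where resistance starts, so I took it from the joint-6 torque. It stayed flat until then and afterwards changed by about 0.18 Nm per radian, against the roughly 0.15 expected. Stud position estimates differed by a few mm between cameras. I settled it from the deck edges in the wrist picture, and the plate went in without catching.
- **Budget:** I viewed 10 pictures, all the budget allowed. One of them only showed that my first move had been refused for its format.
- **Bystanders:** I touched nothing else on the bench.

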